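# Fit the lamp module and set the photometer's brightness wheel

## Robot

A 6-joint arm with a two-finger parallel gripper is mounted at the origin on the work surface. World frame = base frame: x ahead of the robot, y to its left, z up, the work surface at z = 0. Lengths are in m, angles in rad, forces in N, time in s.
With the tool pointing down it reaches from about 0.3 to 0.825 m from the base axis. Payload 5.4 kg.
Tool frame: the origin (TCP) lies at the very end of the fingers, on their centre line; the grasp point (between the pads) lies 19 mm behind it; z points along the fingers, x is the direction in which the jaws open and shut, and the axes are right-handed (so a half turn about z gives the same grasp; the last joint's range is limited). The gripper opens to 92 mm and grips with 3 to 60 N. Pads are 20 mm wide; open, the fingers measure 128 mm over their backs; the gripper's body (75 mm by 189 mm) begins 69 mm behind the grasp point.
Start: joints at [1.036, 0.158, 1.597, -0, 1.386, -0.21], TCP at [0.184, 0.545, 0.215] pointing down, gripper open.
Joint ranges: [-2.91, 2.91], [-0.94, 2.29], [0.18, 2.7], [-1.29, 4.43], [0.17, 2.64], [-3, 3]. Speed limits (rad/s): [2.57, 2.57, 3.14, 3.14, 3.14, 3.14].

## Interface

Orientations are given as a rotation vector (axis times angle).
In Python, from workcell import bot gives the robot as it stands. Calls block until the motion is done:
- bot.goto(position, orientation): joint-space move of the TCP to a pose.
- bot.line_to(position, rot=None, max_speed=0.15): straight line of the TCP; rot=None keeps the orientation; max_speed is the mean speed in m/s.
- bot.set_joints(angles): joint-space move.
- bot.set_gripper(opening, newtons=None): opening from 0.0 (shut) to 1.0 (fully open); newtons is the grip in N (None keeps the last); returns when the fingers have stopped.
- bot.hold(seconds).
- bot.inverse_kinematics(position, orientation): joint angles nearest the present ones, or None.
- bot.read_camera(name): name is "scene" or "top" or "wrist"; returns a dict with "pixels" (480x640x3 uint8, blue, green, red), "fx", "fy", "cx", "cy" (pixels), "R" (3x3) and "t" (3): a world point X has camera coordinates R X + t. Camera axes: x right, y down, z forward; pixel columns grow to the right and rows downward; lengths in m; the calibration is good to about 2 mm. A picture is of the moment at which its call begins. There is no depth.
A pose or a line that the arm cannot do raises bot.MotionError and nothing moves.
- bot.job_done(): hands the job in, once; it reports no verdict.
Readings, each from a call of its own:
- bot.current_clock(): time.
- bot.current_joints(): joint angles.
- bot.current_joint_vel(): joint speeds.
- bot.current_effort(): joint torques, N m.
- bot.current_ee_pos(): TCP position.
- bot.current_tool_rot(): TCP orientation.
- bot.current_contact_force(): force on the tool from outside, world axes, zero at the start.
- bot.current_ft_torque(): the same for the moment, N m.
- bot.current_opening(): opening from 0.0 (shut) to 1.0 (fully open).
Only numpy, scipy, OpenCV 4.12 (cv2) and the standard library are available. Lean on these libraries where they do the work, as an engineer would, in place of code of your own. Each camera call takes 0.05 s, during which the arm holds its last target. There are 200 camera calls.

## Task

The photometer's lamp module lies on its side on the bench: stand it upright on its neck on the bench and let go, then take it again from above, fit it in the bayonet mount on the photometer, push it fully home and lock it with a clockwise quarter-turn. Then, with a fingertip, roll the edge thumbwheel that shows through the panel slot until the pointer bar stands in line with the diamond index on the scale, and leave everything alone. Do not drop the lamp or knock it over, and do not disturb the flask, bottle and jar.

Things in the scene. Friction and masses are not known exactly. Their poses are not given: they have to be found in the camera images.
- lamp: loose grey lamp module, about 0.25 kg, 100 mm long: square vented housing 46 x 46 x 80 mm on a round aluminium neck, 40 mm across, 20 mm long. Origin: centre of the neck's foot; z from neck to housing (up when it stands); y along its two bayonet lugs (10 mm wide in x, 6 mm high, reaching 28 mm from the axis, at the foot). Starts lying on a flat side, y level, housing pointing left (+y, within 35 degrees)
- lamp_mid (a point): point on the lamp module's axis in the middle of the housing, 60 mm from the neck's foot; axes as lamp. The module can stand alone on its neck, but tips over if it leans more than about 20 degrees
- photometer: fixed flat grey instrument, 200 mm (its x) by 310 mm (its y) by 70 mm high, with the bayonet mount, scale window and thumbwheel on its top panel. Origin: centre of its underside; z up, x away from the robot within 20 degrees
- mount: aluminium bayonet collar on the panel's left, 72 mm across, 16.5 mm high; origin on its vertical axis, on the panel, 70 mm above the bench, where the neck's foot rests when home; axes as photometer. Opening 44 mm, with 15 mm wide lug gaps at +y and -y (lamp enters with its y along mount y, either way, within 5 degrees). Once home it turns freely clockwise from above to a stop at 90 to 100 degrees
- thumbwheel (a joint): angle of the ribbed black thumbwheel, rad, 0 to 3.6; grows as its top rolls to the photometer's +x (away from the robot). 80 mm diameter, 14 mm wide, axis along photometer y, 12 mm of it proud of the panel through a 66 x 20 mm slot. Needs about 1 N at the rim, stays where left. Each rad moves the pointer 25 mm to +x; starts at 0.2 to 0.9
- wheel_top (a point): fixed point: top of the thumbwheel's rim, 82 mm above the bench; axes as photometer (the rim rolls along x). The wheel's centre is 40 mm below
- pointer_tip (a point): tip of the black pointer bar (5 mm wide along x, 21 mm long along y) in the scale window between wheel and mount; moves along the photometer's x, driven by the thumbwheel; axes as photometer
- index_mark (a point): wheel-side corner of the dark steel diamond, 15 mm across, in the scale window; set somewhere 20 to 60 mm farther along +x than the pointer at the start, and stays there; axes as photometer. The pointer is in line when both have the same x in this frame. Pointer and index lie under a clear pane and cannot be touched
- flask: bystander: glass conical flask, 84 mm wide, 124 mm high, standing; origin at the centre of its foot
- reagent: bystander: amber reagent bottle, 64 mm wide, 130 mm high, standing; origin at the centre of its foot
- jar: bystander: white jar with black cap, 72 mm wide, 100 mm high, standing; origin at the centre of its foot
There are look-alikes about, which are no part of the job. There is more than one size of the lamp; the job needs the largest.

How it is judged:
On the way, in this order (a step that is already met when the one before it is completed fails the run):
1. the lamp module stands upright on its neck on the bench, let go (angle between lamp's own z axis and vertical below 0.1 rad and height (world z) of lamp_mid between 0.05 and 0.068 m and contact force between the fingers and lamp below 0.1 N and linear speed of lamp below 0.03 m/s), for 0.2 s.
2. the lamp module is fully home in the mount and turned at least 75 degrees (distance between lamp and mount below 0.005 m and angle between lamp's own z axis and vertical below 0.1 rad and angle between the y axis of lamp and the y axis of mount, either way round above 1.31 rad), for 0.2 s.
3. the pointer stands in line with the index (x of pointer_tip in the frame of index_mark between -0.005 and 0.005 m), for 0.2 s.
At the end, for the whole second after the job is handed in: The lamp module stands in the mount with its foot within 5 mm of the mount's origin, upright within 0.1 rad, its lug line turned at least 75 degrees from the mount's gaps, and at rest; the pointer is within 5 mm of the index along the scale and the wheel is still (all of step 2 and all of step 3 and linear speed of lamp below 0.02 m/s and velocity of joint thumbwheel between -0.05 and 0.05 rad/s); the robot touches nothing.
It fails at once if the lamp is dropped or knocked over (moves faster than 0.7 m/s while not held) (linear speed of lamp above 0.7 m/s and contact force between the fingers and lamp below 0.1 N).
It fails at once if a bystander is moved more than 30 mm or tipped (distance of any of flask, reagent, jar from where it was at the start of the episode above 0.03 m or angle between any of flask, reagent, jar's own z axis and vertical above 0.4 rad).
It also fails if it takes over 72 s, if anything falls off the work surface, if the arm or the gripper's body presses on something with over 40 N, if the wrist force passes 120 N, or if a joint passes its speed limit or range.

## Working session

There is one attempt and no reset: what is moved stays moved. The work goes in short steps, each a Python script; the robot and the scene stay as the last script left them, time stands still between calls to the robot, and variables do not carry over. Pictures are saved under pics/ and viewed, about 8 in all and at most 12, crops included, and the job is handed in when it is done.

```bash
mkdir -p pics; ls; cat > h.py <<'E'
import numpy as np, cv2
from workcell import bot
from scipy.spatial.transform import Rotation as Ro
def cam(n):
    c=bot.read_camera(n); c['R']=np.array(c['R']); c['t']=np.array(c['t']); return c
def ray(c,u,v,z):
    d=c['R'].T@np.array([(u-c['cx'])/c['fx'],(v-c['cy'])/c['fy'],1]); o=-c['R'].T@c['t']
    return o+d*(z-o[2])/d[2]
def proj(c,X):
    p=c['R']@np.array(X)+c['t']; return np.array([c['fx']*p[0]/p[2]+c['cx'],c['fy']*p[1]/p[2]+c['cy']])
def rv(x,z):
    "rotvec with tool x, z axes"
    z=np.array(z,float);z/=np.linalg.norm(z);x=np.array(x,float);x-=z*(x@z);x/=np.linalg.norm(x)
    return Ro.from_matrix(np.c_[x,np.cross(z,x),z]).as_rotvec()
E
python3 - <<'E'
from h import *
for n in ('scene','top'):
    c=cam(n); cv2.imwrite(f'pics/{n}0.png',c['pixels']); print(n,c['fx'],-c['R'].T@c['t'],c['R'].round(3).tolist())
    np.savez(f'{n}0.npz',**c)
print(bot.current_clock())
E
```

```text
pics
scene 576.4764841953751 [1.13011975 0.42932502 1.00940563] [[-0.556, 0.831, -0.007], [0.677, 0.448, -0.584], [-0.482, -0.329, -0.812]]
top 474.4297875576819 [0.41914629 0.07256463 0.96925094] [[-0.011, -1.0, 0.029], [-0.983, 0.005, -0.184], [0.184, -0.03, -0.983]]
0.1
```

View pics/top0.png

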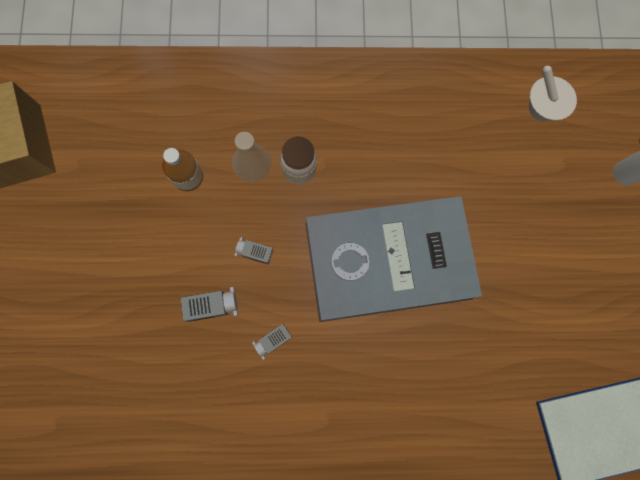

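View pics/scene0.png

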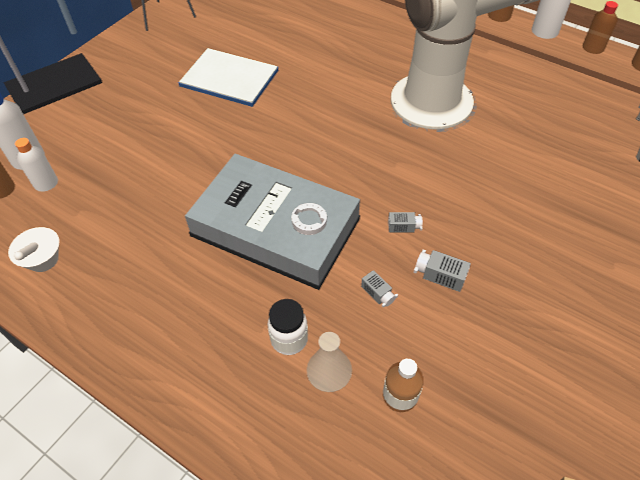

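The large lamp is at (208,305) in the top view, with its neck at (230,301). The smaller look-alikes are at (255,251) and (272,341). In the scene view the large one is at (443,270). The large housing is about 40 px long and the others about 27, so the large one fits the description. I'll confirm it in an enlarged crop.

```bash
python3 - <<'E'
from h import *
c=dict(np.load('top0.npz')); im=c['pixels']
a=cv2.resize(im[225:365,172:302],None,fx=3,fy=3,interpolation=cv2.INTER_CUBIC)
b=cv2.resize(im[190:330,300:432],None,fx=3,fy=3,interpolation=cv2.INTER_CUBIC)
cv2.imwrite('pics/crop.png',np.hstack([a,b]))
# panel mask: grey-blue
hsv=cv2.cvtColor(im,cv2.COLOR_BGR2HSV)
m=((hsv[...,0]>85)&(hsv[...,0]<125)&(hsv[...,1]>15)&(hsv[...,2]>70)).astype(np.uint8)*255
m[:, :295]=0; m[:,490:]=0; m[:185]=0;m[335:]=0
cs,_=cv2.findContours(cv2.morphologyEx(m,cv2.MORPH_CLOSE,np.ones((5,5))),cv2.RETR_EXTERNAL,cv2.CHAIN_APPROX_SIMPLE)
k=max(cs,key=cv2.contourArea); ap=cv2.approxPolyDP(cv2.convexHull(k),5,True)[:,0]
for p in ap: print('panel',p,ray(c,*p,0.07).round(4))
# lamp large mask
g=((hsv[...,1]<70)).astype(np.uint8)*255
g2=np.zeros_like(g); g2[280:328,175:242]=g[280:328,175:242]
cs,_=cv2.findContours(g2,cv2.RETR_EXTERNAL,cv2.CHAIN_APPROX_SIMPLE); k=max(cs,key=cv2.contourArea)
print('lamp',cv2.boundingRect(k),cv2.minAreaRect(k))
r=g2[280:328,175:242]
for row in r[::2]: print(''.join('#' if x else '.' for x in row))
# collar: bright
w=((hsv[...,1]<40)&(hsv[...,2]>150)).astype(np.uint8)*255
w2=np.zeros_like(w); w2[235:290,325:378]=w[235:290,325:378]
cs,_=cv2.findContours(w2,cv2.RETR_EXTERNAL,cv2.CHAIN_APPROX_NONE); k=np.vstack([q for q in cs if len(q)>10])
e=cv2.fitEllipse(cv2.convexHull(k)); print('collar',e,ray(c,*e[0],0.0865))
# dark things on panel
d=(hsv[...,2]<75).astype(np.uint8)
n,_,st,ce=cv2.connectedComponentsWithStats(d[205:305,325:470])
for i in range(1,n):
    if st[i,4]>8: print(st[i],ce[i]+[325,205],ray(c,*(ce[i]+[325,205]),0.07))
E
```

```text
panel [460 198] [ 0.6755 -0.2305  0.07  ]
panel [479 295] [ 0.4838 -0.2547  0.07  ]
panel [322 317] [0.4452 0.0454 0.07  ]
panel [314 260] [0.5532 0.0596 0.07  ]
panel [322 219] [0.6338 0.0434 0.07  ]
lamp (181, 287, 57, 34) ((208.44618225097656, 304.0692443847656), (28.52798843383789, 54.69931411743164), 82.87498474121094)
...................................................................
...................................................................
...................................................................
...................................................................
.......................................................####........
.......................................................####........
....................................############....#######........
........................####################################.......
.............###############################################.......
......#######################################################......
......#######################################################......
......####################
[... 549 characters left out ...]
....................................
.........#########.................................................
...................................................................
...................................................................
...................................................................
collar ((350.0661926269531, 260.92218017578125), (36.094764709472656, 36.878761291503906), 133.29295349121094) [ 0.5485729  -0.00807243  0.0865    ]
[101  27  21  37 429] [435.87412587 249.82051282] [ 0.57164851 -0.17662785  0.07      ]
[76 66  9  3 13] [405. 272.] [ 0.52887696 -0.11462881  0.07      ]
[105  93  40   7  48] [450.33333333 301.375     ] [ 0.47215238 -0.19881321  0.07      ]
```

View pics/crop.png

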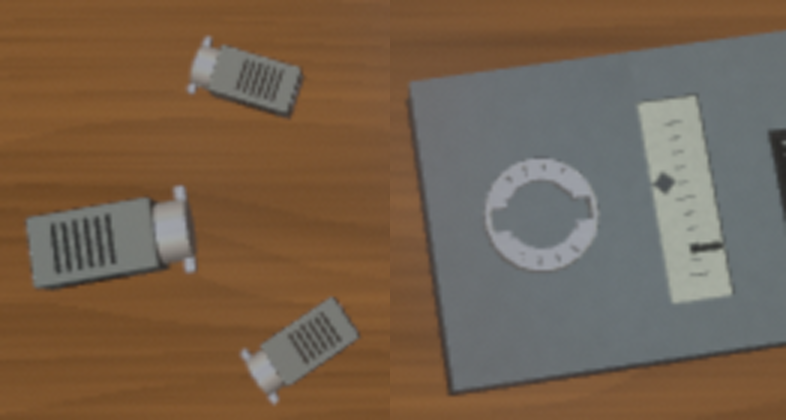

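The crop confirms it: the large lamp is at crop (105,240), clearly bigger than the two look-alikes. In the right half are the collar at (542,214), the diamond at (665,183) and the pointer at (706,247). Next come the numbers and an IK check of the up-ending plan, with the tool tilted 45° at both grasp and placing.

```bash
python3 - <<'E'
from h import *
c=dict(np.load('top0.npz'))
P=lambda x,y,z:ray(c,172+x/3,225+y/3,z)
A,B,C,D=P(27,217,.046),P(150,198,.046),P(165,268,.046),P(35,287,.046)
print('top face',A,B,C,D,[np.linalg.norm(q) for q in(A-B,B-C,C-D,D-A)])
L1,L2=P(180,190,.024),P(192,268,.024); print('lugs',L1,L2,np.linalg.norm(L1-L2),(L1+L2)/2)
h=(A-B)+(D-C); h/=np.linalg.norm(h); print('h',h,'mid',(A+B+C+D)/4)
for n,u,v in(('s1',255,251),('s2',272,341),('flask',252,162),('jar',299,165),('reag',185,178)): print(n,ray(c,u,v,0.01).round(3))
yaw=.127; X=np.array([np.cos(yaw),np.sin(yaw),0])
d=ray(c,391.7,251,.07);p=ray(c,405.3,272.3,.07); print('diam',d,'ptr',p,'dx',(d-p)@X)
s=dict(np.load('scene0.npz'))
mid=(A+B+C+D)/4; print('scene check lamp top',proj(s,mid),'mount',proj(s,[.5486,-.0081,.0865]))
mid[2]=.027
q0=np.array(bot.current_joints())
dn=np.array([0,0,-1.]); x=np.cross(dn,h)
for sg in(1,-1):
  z=(dn-h)/2**.5; g=mid+.019*z; print('grasp',sg,g,bot.inverse_kinematics(g,rv(sg*x,z)))
  for pos in([.42,.2],[.45,.2],[.4,.25]):
    hf=np.array([*pos,0])/np.linalg.norm(pos); xf=np.cross(dn,hf); zf=(dn+hf)/2**.5
    g=np.array([*pos,.06])+.019*zf; print(' place',pos,bot.inverse_kinematics(g,rv(sg*xf,zf)))
E
```

```text
top face [0.48589197 0.31549753 0.046     ] [0.49740766 0.23744821 0.046     ] [0.45270418 0.22668849 0.046     ] [0.44154634 0.30853485 0.046     ] [np.float64(0.07889428628355066), np.float64(0.045980136492178775), np.float64(0.08260341623249448), np.float64(0.04488891262518036)]
lugs [0.50438644 0.22182165 0.024     ] [0.45333547 0.21279531 0.024     ] 0.05184280765962504 [0.47886096 0.21730848 0.024     ]
h [-0.14039745  0.99009523  0.        ] mid [0.46938754 0.27204227 0.046     ]
s1 [0.581 0.179 0.01 ]
s2 [0.401 0.143 0.01 ]
flask [0.773 0.188 0.01 ]
jar [0.766 0.089 0.01 ]
reag [0.737 0.327 0.01 ]
diam [ 0.56982774 -0.09056607  0.07      ] ptr [ 0.52829485 -0.11518194  0.07      ] dx 0.044316215436900036
scene check lamp top [445.77903408 264.15063745] mount [307.4757419  216.73702552]
grasp 1 [0.47127378 0.25874031 0.01356497] [ 0.64959644  0.71835893  1.48940266 -0.6738965   1.42661351  0.78206296]
 place [0.42, 0.2] [-0.05389494 -0.33924126  2.65624966  1.28978244  0.35944648 -0.06818123]
 place [0.45, 0.2] [-0.02749662 -0.21621686  2.57132551  1.40859796  0.31403004 -0.15542607]
 place [0.4, 0.25] [ 0.07399907 -0.30686561  2.63531492  1.3219941   0.34678333 -0.09252689]
grasp -1 [0.47127378 0.25874031 0.01356497] [ 0.64959644  0.71835893  1.48940266 -0.6738965   1.42661351 -2.35952969]
 place [0.42, 0.2] None
 place [0.45, 0.2] [-0.02749662 -0.21621686  2.57132551  1.40859796  0.31403004  2.98616658]
 place [0.4, 0.25] None
```

```bash
python3 - <<'E'
from h import *
dn=np.array([0,0,-1.])
h=np.array([-.145,.989,0]); h/=np.linalg.norm(h); mid=np.array([.4703,.2735,.027])
def pose(pos,az,up,th,sg=1):
    hf=np.array([np.cos(az),np.sin(az),0]); zf=np.cos(th)*hf+np.sin(th)*dn
    return np.array([*pos,up])+.019*zf, rv(sg*np.cross(dn,hf),zf)
for th in (np.pi/4,np.pi/3):
 for sg in (1,-1):
  z=np.sin(th)*-h*0+ (dn*np.cos(th)-h*np.sin(th))
  # tool at grasp for final elevation th: z=dn*cos(th')..., th'=th
  q=bot.inverse_kinematics(mid+.019*z,rv(sg*np.cross(dn,h),z))
  if q is None: print('none');continue
  print(th,sg,'grasp',np.round(q,2))
  for pos in([.47,.28],[.52,.3],[.45,.35]):
   for az in np.radians(np.arange(-60,181,30)):
    a,r=pose(pos,az,.06,th,sg); k=bot.inverse_kinematics(a,r)
    if k is not None: print('  ',pos,np.degrees(az).round(),np.round(k,2),np.abs(np.array(k)-q).max().round(2))
E
```

```text
0.7853981633974483 1 grasp [ 0.65  0.72  1.49 -0.68  1.43  0.78]
   [0.47, 0.28] -60.0 [ 0.7   0.54  1.69 -0.83  1.23 -2.54] 3.32
   [0.47, 0.28] -30.0 [ 0.68  0.32  2.01 -1.09  0.84 -2.72] 3.5
   [0.47, 0.28] 30.0 [ 0.18 -0.03  2.41  1.55  0.24 -0.23] 2.23
   [0.47, 0.28] 60.0 [-0.07  0.08  2.3   1.18  0.76 -0.45] 1.85
   [0.47, 0.28] 90.0 [-0.12  0.3   2.03  0.89  1.13 -0.65] 1.56
   [0.47, 0.28] 120.0 [-0.04  0.52  1.71  0.65  1.43 -0.84] 1.62
   [0.47, 0.28] 150.0 [ 0.08  0.71  1.42  0.42  1.69 -1.06] 1.84
   [0.47, 0.28] 180.0 [ 0.23  0.85  1.2   0.17  1.87 -1.36] 2.14
   [0.52, 0.3] -60.0 [ 0.68  0.63  1.55 -0.83  1.25 -2.6 ] 3.38
   [0.52, 0.3] -30.0 [ 0.65  0.41  1.88 -1.07  0.84 -2.78] 3.56
   [0.52, 0.3] 30.0 [ 0.21  0.11  2.27  1.54  0.22 -0.2 ] 2.22
   [0.52, 0.3] 60.0 [-0.01  0.21  2.15  1.18  0.73 -0.4 ] 1.85
   [0.52, 0.3] 90.0 [-0.07  0.41  1.88  0.9   1.13 -0.59] 1.57
   [0.52, 0.3] 120.0 [-0.01  0.63  1.55  0.66  1.46 -0.78] 1.56
   [0.52, 0.3] 150.0 [ 0.1   0.83  1.23  0.43  1.75 -1.02] 1.8
   [0.52, 0.3] 180.0 [ 0.24  0.98  0.97  0.18  1.95 -1.33] 2.11
   [0.45, 0
[... 4446 characters left out ...]
0.51 1.61 0.49 1.3  2.5 ] 4.79
   [0.52, 0.3] 150.0 [0.16 0.66 1.38 0.32 1.52 2.17] 4.46
   [0.52, 0.3] 180.0 [0.26 0.77 1.21 0.13 1.67 1.81] 4.1
   [0.45, 0.35] -60.0 [ 0.71  0.49  1.64 -0.56  1.18  0.45] 2.74
   [0.45, 0.35] -30.0 [ 0.7   0.33  1.87 -0.66  0.87  0.07] 2.36
   [0.45, 0.35] 0.0 [ 0.6   0.16  2.07 -0.58  0.54 -0.52] 1.77
   [0.45, 0.35] 30.0 [ 0.42  0.07  2.17  0.14  0.38 -1.79] 1.24
   [0.45, 0.35] 60.0 [ 0.25  0.1   2.14  0.66  0.63 -2.86] 1.48
   [0.45, 0.35] 90.0 [0.17 0.24 1.98 0.66 0.94 2.91] 5.2
   [0.45, 0.35] 120.0 [0.18 0.41 1.76 0.53 1.22 2.55] 4.84
   [0.45, 0.35] 150.0 [0.25 0.56 1.53 0.36 1.44 2.23] 4.52
   [0.45, 0.35] 180.0 [0.35 0.68 1.35 0.17 1.6  1.89] 4.18
```

```bash
cat >> h.py <<'E'
dn=np.array([0,0,-1.])
def place(pos,az,up,th=np.pi/4):
    hf=np.array([np.cos(az),np.sin(az),0]); zf=np.cos(th)*hf+np.sin(th)*dn
    return np.array([*pos,up])+.019*zf, rv(np.cross(dn,hf),zf), zf
def st(m=''): print(m,'t',round(bot.current_clock(),2),'p',np.round(bot.current_ee_pos(),4),'F',np.round(bot.current_contact_force(),2),'o',round(bot.current_opening(),3))
E
python3 - <<'E'
from h import *
h=np.array([-.145,.989,0]); h/=np.linalg.norm(h); mid=np.array([.4703,.2735,.027])
z=(dn-h)/2**.5; r=rv(np.cross(dn,h),z); g=mid+.019*z
bot.goto(g-.11*z,r); st('pre')
bot.line_to(g); st('at')
bot.set_gripper(0.0,25); st('grip')
bot.line_to(g+[0,0,.13],max_speed=.12); st('lift')
c=cam('scene'); cv2.imwrite('pics/lift.png',c['pixels'][60:360,250:640])
E
```

```text
pre t 1.45 p [0.4608 0.3379 0.092 ] F [ 0.33 -0.04  0.01] o 1.001
at t 2.33 p [0.4728 0.2611 0.0144] F [ 0.75 -0.47  0.63] o 1.001
grip t 3.09 p [0.4722 0.2602 0.0135] F [-0.55  0.41  0.63] o 0.499
lift t 4.33 p [0.4717 0.2599 0.1425] F [-0.54 -0.1  -2.47] o 0.497
```

View pics/lift.png

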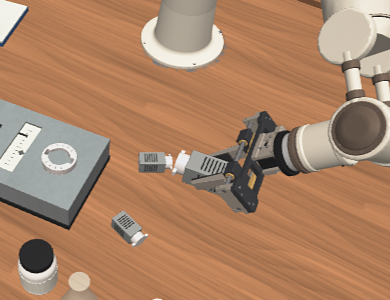

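The crop shows the lamp held horizontal, with its neck at crop (180,160) pointing right. Opening is 0.497 (46 mm) and the load −2.5 N. Next I upend it and set it down until contact.

```bash
python3 - <<'E'
from h import *
pos=[.46,.30]; az=np.arctan2(.989,-.145)
p,r,z=place(pos,az,.16)
bot.goto(p,r); st('upright')
bot.hold(.2); f0=np.array(bot.current_contact_force())[2]
bot.line_to(place(pos,az,.07)[0],max_speed=.1); st('low')
for up in np.arange(.068,.05,-.0015):
    bot.line_to(place(pos,az,up)[0],max_speed=.03)
    f=bot.current_contact_force()[2]
    if f-f0>1.5: break
st('contact %.4f'%up)
c=cam('scene'); cv2.imwrite('pics/place.png',c['pixels'][120:360,330:640])
E
```

```text
upright t 5.68 p [0.4574 0.3134 0.1461] F [ 0.57  0.7  -3.09] o 0.499
low t 6.93 p [0.4586 0.3133 0.0571] F [ 0.28 -0.45 -2.54] o 0.502
contact 0.0575 t 8.93 p [0.4585 0.3134 0.0447] F [-0.01 -0.13  2.12] o 0.498
```

View pics/place.png

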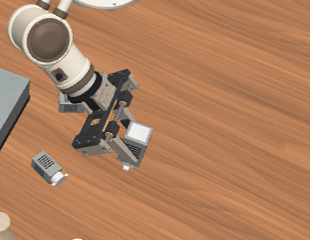

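```bash
python3 - <<'E'
from h import *
pos=[.46,.30]; az=np.arctan2(.989,-.145)
p,r,z=place(pos,az,.0575)
bot.set_gripper(1.0); st('open'); bot.hold(.3)
bot.line_to(p-.13*z,max_speed=.15); st('back')
# regrasp options: tool down, jaw dir along psi
h=np.array([-.145,.989,0]); h/=np.linalg.norm(h); ax=np.array([.46,.30,0])+.004*h
yaw=.127
lampy=np.cross(h,[0,0,1]) # along jaw line ; lamp y azimuth (mod pi)
a=np.arctan2(lampy[1],lampy[0]); print('lamp y az',np.degrees(a))
# rotation to mount y azimuth yaw+90
for k in range(4):
  ja=a+k*np.pi/2
  q=bot.inverse_kinematics([ax[0],ax[1],.17],rv([np.cos(ja),np.sin(ja),0],dn))
  print(k,None if q is None else np.round(q,2))
  for m in(0,1):
    d=yaw+np.pi/2+m*np.pi-a
    for e in(0,-1.75):
      jb=ja+d+e; q=bot.inverse_kinematics([.5486,-.0081,.17],rv([np.cos(jb),np.sin(jb),0],dn))
      print('   m',m,e,None if q is None else np.round(q,2))
b=[cv2.resize(cam(n)['pixels'],(400,300)) for n in('top','wrist')]
cv2.imwrite('pics/stand.png',np.hstack(b))
for n in ('top',):
  c=cam(n); np.savez('top1.npz',**c); cv2.imwrite('pics/top1.png',c['pixels'])
E
```

```text
open t 9.79 p [0.4581 0.3133 0.0441] F [ 0.37 -0.25  0.77] o 0.998
back t 11.11 p [0.4707 0.2227 0.1354] F [ 0.47 -0.09  0.31] o 0.996
lamp y az 8.340866862931875
0 [ 0.37  0.13  1.71 -0.    1.29  0.22]
   m 0 0 [-0.24  0.13  1.72 -0.    1.29 -1.93]
   m 0 -1.75 [-0.24  0.13  1.72 -0.    1.29 -0.18]
   m 1 0 [-0.24  0.13  1.72 -0.    1.29  1.21]
   m 1 -1.75 [-0.24  0.13  1.72 -0.    1.29  2.96]
1 [ 0.37  0.13  1.71 -0.    1.29 -1.35]
   m 0 0 [-0.24  0.13  1.72 -0.    1.29  2.78]
   m 0 -1.75 [-0.24  0.13  1.72 -0.    1.29 -1.75]
   m 1 0 [-0.24  0.13  1.72 -0.    1.29 -0.36]
   m 1 -1.75 [-0.24  0.13  1.72 -0.    1.29  1.39]
2 [ 0.37  0.13  1.71  0.    1.29 -2.92]
   m 0 0 [-0.24  0.13  1.72 -0.    1.29  1.21]
   m 0 -1.75 [-0.24  0.13  1.72 -0.    1.29  2.96]
   m 1 0 [-0.24  0.13  1.72 -0.    1.29 -1.93]
   m 1 -1.75 [-0.24  0.13  1.72  0.    1.29 -0.18]
3 [ 0.37  0.13  1.71 -0.    1.29  1.79]
   m 0 0 [-0.24  0.13  1.72 -0.    1.29 -0.36]
   m 0 -1.75 [-0.24  0.13  1.72 -0.    1.29  1.39]
   m 1 0 [-0.24  0.13  1.72 -0.    1.29  2.78]
   m 1 -1.75 [-0.24  0.13  1.72  0.    1.29 -1.75]
```

View pics/stand.png

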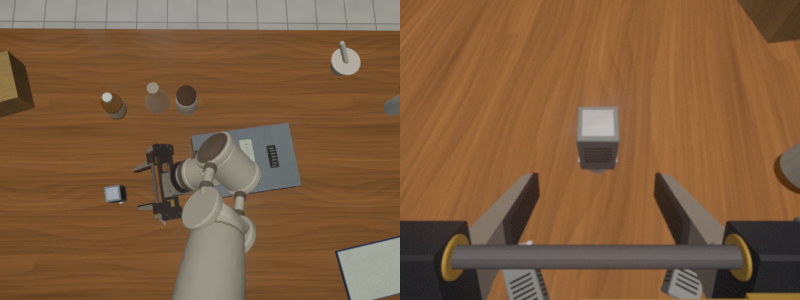

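The lamp stands upright and free: top view half-scale (115,194), wrist view (598,125). I'll measure its top face in both views, then regrasp from above.

```bash
python3 - <<'E'
from h import *
def face(c,u0,u1,v0,v1,nm):
    im=c['pixels'][v0:v1,u0:u1]; hsv=cv2.cvtColor(im,cv2.COLOR_BGR2HSV)
    t=np.percentile(im.min(2),99)*.85
    m=((hsv[...,1]<60)&(hsv[...,2]>t)).astype(np.uint8)
    cs,_=cv2.findContours(m,cv2.RETR_EXTERNAL,cv2.CHAIN_APPROX_NONE); k=max(cs,key=cv2.contourArea)
    (a,b),s,ang=cv2.minAreaRect(k); print(nm,'px',a+u0,b+v0,s,ang)
    bx=cv2.boxPoints(((a+u0,b+v0),s,ang)); W=np.array([ray(c,*q,.1) for q in bx])
    e=[W[1]-W[0],W[2]-W[1]]
    print(' world',W.mean(0).round(4),[np.linalg.norm(q).round(4) for q in e],[np.degrees(np.arctan2(q[1],q[0])).round(1) for q in e])
face(dict(np.load('top1.npz')),160,210,285,340,'top')
w=cam('wrist'); face(w,260,380,150,270,'wrist')
st()
E
```

```text
top px 179.37999725341797 309.1599979400635 (19.374727249145508, 19.940412521362305) 81.8698959350586
 world [0.4608 0.3033 0.1   ] [np.float64(0.0355), np.float64(0.0349)] [np.float64(-82.3), np.float64(-169.6)]
wrist px 316.0 196.5 (43.0, 52.0) 90.0
 world [0.4582 0.304  0.1   ] [np.float64(0.0366), np.float64(0.035)] [np.float64(8.2), np.float64(-83.6)]
 t 11.31 p [0.4707 0.2229 0.1354] F [ 0.28  0.63 -0.2 ] o 0.999
```

```bash
python3 - <<'E'
from h import *
p=np.array(bot.current_ee_pos()); bot.line_to(p+[0,0,.1],max_speed=.2)
ja=.127
# jaw dir for mount: lamp y->k=1,m=1: jaw = mount_y+90+180
jm=np.array([np.cos(.127),np.sin(.127),0])
for s in(1,-1):
    q=bot.inverse_kinematics([.50,-.008,.26],rv(s*jm,dn)); print(np.round(q,2))
    if q[5]>-1.2 and q[5]<.5: sg=s
bot.goto([.50,-.008,.26],rv(sg*jm,dn)); bot.hold(.2); st(sg)
c=cam('wrist'); np.savez('w2.npz',**c); cv2.imwrite('pics/w2.png',c['pixels'])
print(proj(c,[.5486,-.0081,.0865]))
E
```

```text
[-0.26 -0.07  1.74 -0.    1.47 -0.39]
[-0.26 -0.07  1.74 -0.    1.47  2.76]
1 t 13.05 p [ 0.4994 -0.0075  0.2587] F [ 0.71  0.54 -0.9 ] o 1.001
[368.4878531  218.21639162]
```

View pics/w2.png

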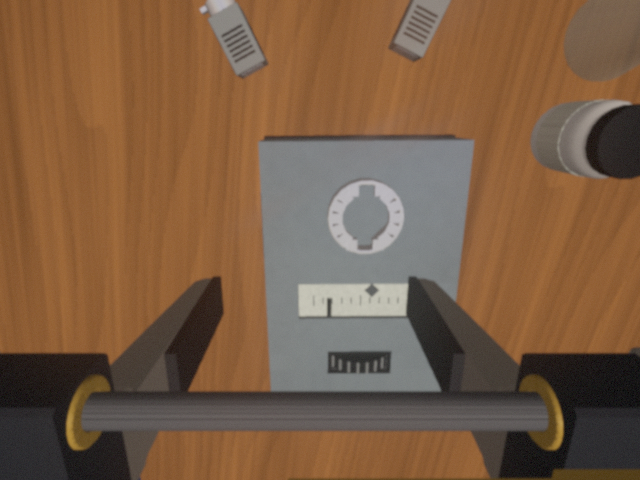

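The wrist view shows the collar at (366,217) with its gaps at (367,190) and (365,243), the diamond at (372,290), the pointer at (329,307) and the wheel at (359,362). The predicted collar position was (368,218), so the calibrations agree. Now I refine the numbers from this view.

```bash
python3 - <<'E'
from h import *
c=dict(np.load('w2.npz')); im=c['pixels']; hsv=cv2.cvtColor(im,cv2.COLOR_BGR2HSV)
w=np.zeros(im.shape[:2],np.uint8); w[172:262,318:414]=((hsv[...,1]<35)&(hsv[...,2]>140))[172:262,318:414]
cs,_=cv2.findContours(w,cv2.RETR_EXTERNAL,cv2.CHAIN_APPROX_NONE)
hull=cv2.convexHull(np.vstack([k for k in cs if len(k)>15]))
W=np.array([ray(c,*q[0],.0865)[:2] for q in hull]).astype(np.float32)
# circle least squares
A=np.c_[2*W,np.ones(len(W))]; s=np.linalg.lstsq(A,(W**2).sum(1),rcond=None)[0]
print('mount',s[:2],'r',np.sqrt(s[2]+s[0]**2+s[1]**2))
# same for top
t=dict(np.load('top0.npz')); h2=cv2.cvtColor(t['pixels'],cv2.COLOR_BGR2HSV)
w2=np.zeros((480,640),np.uint8); w2[235:290,325:378]=((h2[...,1]<40)&(h2[...,2]>150))[235:290,325:378]
sc=dict(np.load('scene0.npz')); h3=cv2.cvtColor(sc['pixels'],cv2.COLOR_BGR2HSV)
w3=np.zeros((480,640),np.uint8); w3[198:236,286:330]=((h3[...,1]<40)&(h3[...,2]>170))[198:236,286:330]
for n,cc,mm in(('top',t,w2),('scene',sc,w3)):
    cs,_=cv2.findContours(mm,cv2.RETR_EXTERNAL,cv2.CHAIN_APPROX_NONE); hh=cv2.convexHull(np.vstack([k for k in cs if len(k)>15]))
    W=np.array([ray(cc,*q[0],.0865)[:2] for q in hh]); A=np.c_[2*W,np.ones(len(W))]; s=np.linalg.lstsq(A,(W**2).sum(1),rcond=None)[0]
    print(n,s[:2],'r',np.sqrt(s[2]+s[0]**2+s[1]**2))
# panel edges by fitting gradient edge points
ed=[]
for v in range(160,270,5):
    r=hsv[v,240:300,0].astype(int); u=240+np.argmax(r>60); ed.append(ray(c,u,v,.07)[:2])
ed=np.array(ed); d=ed[-1]-ed[0]; vx,vy,_,_=cv2.fitLine(ed.astype(np.float32),cv2.DIST_HUBER,0,.01,.01).ravel(); print('near edge dir deg (y axis)',np.degrees(np.arctan2(vy,vx)))
ga,gb=ray(c,367,187,.0865),ray(c,365,246,.0865); print('gap az',np.degrees(np.arctan2(*(ga-gb)[1::-1])),ga,gb)
yaw=.127;X=np.array([np.cos(yaw),np.sin(yaw),0])
for n,x0,x1,y0,y1 in(('diam',364,381,283,298),('ptr',322,336,296,318),('wheel',324,395,348,378)):
    m=(hsv[y0:y1,x0:x1,2]<90).astype(np.uint8); n_,_,S,C=cv2.connectedComponentsWithStats(m); i=1+S[1:,4].argmax()
    P=ray(c,C[i][0]+x0,C[i][1]+y0,.07 if n!='wheel' else .07); print(n,S[i],C[i]+[x0,y0],P,P@X)
E
```

```text
mount [ 0.54622129 -0.00843924] r 0.03667330047738444
top [ 0.54881799 -0.00810591] r 0.034571543388751964
scene [ 0.54771911 -0.01033005] r 0.05321612446954565
near edge dir deg (y axis) -82.19789
gap az 97.71004908841182 [0.54225916 0.020908   0.0865    ] [ 0.54993334 -0.03577656  0.0865    ]Traceback (most recent call last):
  File "<stdin>", line 27, in <module>
ValueError: attempt to get argmax of an empty sequence
```

```bash
python3 - <<'E'
from h import *
L=[.4595,.3037]; a=np.radians(8.3)
J=lambda t: rv([np.cos(t),np.sin(t),0],dn)
bot.goto([*L,.16],J(a)); bot.line_to([*L,.056],max_speed=.15); st('a')
bot.set_gripper(.4,4); st('centre1'); e1=bot.current_ee_pos()
bot.set_gripper(1.0)
bot.goto([*L,.056],J(a+np.pi/2)); st('b'); print(np.round(bot.current_joints(),2))
bot.set_gripper(0,30); bot.hold(.2); st('grip')
f=np.array(bot.current_contact_force())
bot.line_to([*L,.26],max_speed=.2); bot.hold(.2); st('up')
c=cam('scene'); cv2.imwrite('pics/up.png',c['pixels'][60:360,300:640])
E
```

```text
a t 15.19 p [0.4605 0.3038 0.057 ] F [ 0.55 -0.09  0.75] o 1.004
centre1 t 15.95 p [0.4596 0.3037 0.0561] F [-0.6   0.21  1.12] o 0.5
b t 18.16 p [0.4595 0.3037 0.056 ] F [-0.15  0.52 -0.07] o 0.998
[ 0.36  0.28  1.8   0.    1.07 -1.35]
grip t 19.12 p [0.4595 0.3037 0.056 ] F [-0.01 -0.01 -0.46] o 0.499
up t 20.48 p [0.4589 0.3035 0.2587] F [ 0.14  0.15 -3.18] o 0.497
```

```bash
python3 - <<'E'
from h import *
M=np.array([.5475,-.0083]); yaw=.133; r=rv([np.cos(yaw),np.sin(yaw),0],dn)
bot.goto([*M,.22],r); bot.line_to([*M,.15],max_speed=.12); bot.hold(.2); st('above'); f0=np.array(bot.current_contact_force())
print(np.round(bot.current_joints(),2))
for z in np.arange(.147,.1245,-.003):
    bot.line_to([*M,z],max_speed=.04); f=np.array(bot.current_contact_force())-f0
    print(z.round(4),np.round(bot.current_ee_pos(),4),f.round(1),np.round(bot.current_ft_torque(),2))
    if f[2]>12: break
c=cam('scene'); cv2.imwrite('pics/ins.png',cv2.resize(c['pixels'][100:300,180:430],None,fx=2,fy=2))
E
```

```text
above t 22.71 p [ 0.5482 -0.0084  0.1511] F [ 0.81  0.31 -3.79] o 0.499
[-0.24  0.15  1.74  0.    1.25 -0.37]
0.147 [ 0.5474 -0.0083  0.1468] [-0.9 -0.2  1.5] [-0.09  0.07 -0.01]
0.144 [ 0.5473 -0.0082  0.1436] [-1.2 -0.7  1.1] [0.   0.06 0.01]
0.141 [ 0.5473 -0.0082  0.1407] [-1.2 -0.2  2.3] [-0.01  0.04  0.05]
0.138 [ 0.5473 -0.0082  0.1377] [-0.5 -0.4  2. ] [-0.04  0.07 -0.01]
0.135 [ 0.5473 -0.0083  0.1347] [-0.6 -0.5  1.5] [-0.    0.03  0.03]
0.132 [ 0.5473 -0.0083  0.1317] [-0.7  0.3  1.6] [-0.04  0.09 -0.03]
0.129 [ 0.5473 -0.0083  0.1287] [-1.3 -0.7  1.3] [-0.05  0.07 -0.01]
0.126 [ 0.5476 -0.0083  0.126 ] [-0.7  0.6  2.8] [-0.02  0.04 -0.01]
```

```bash
python3 - <<'E'
from h import *
M=np.array([.5475,-.0083])
bot.line_to([*M,.1248],max_speed=.04); bot.hold(.2); st('home')
q=np.array(bot.inverse_kinematics([*M,.1255],rv([np.cos(.133),np.sin(.133),0],dn)))
for d in (20,45,70,85,91):
    k=q.copy(); k[5]+=np.radians(d); bot.set_joints(k)
    print(d,np.round(bot.current_ft_torque(),2),np.round(bot.current_ee_pos(),4),np.round(bot.current_contact_force(),1),round(bot.current_joints()[5]-q[5],3))
    if abs(bot.current_ft_torque()[2])>1.5: break
bot.hold(.3); st('turned')
bot.set_gripper(.8); bot.hold(.3); st('open')
bot.line_to([*M,.26],max_speed=.2); st('up')
# back off towards robot/left, to see from the top camera and wrist
bot.goto([.50,-.008,.26],rv([np.cos(.133),np.sin(.133),0],dn)); bot.hold(.2)
c=cam('wrist'); np.savez('w3.npz',**c); cv2.imwrite('pics/w3.png',c['pixels'])
c=cam('scene'); cv2.imwrite('pics/s3.png',c['pixels'])
w=cv2.imread('pics/w3.png'); s=cv2.imread('pics/s3.png')[100:340,180:500]
cv2.imwrite('pics/locked.png',np.hstack([w[100:400,220:520],cv2.resize(s,(400,300))])); st()
E
```

```text
home t 25.21 p [ 0.5476 -0.0083  0.126 ] F [-2.54  0.34  5.49] o 0.5
20 [-0.06  0.27 -0.03] [ 0.5479 -0.0084  0.126 ] [-1.1 -0.5  1.7] 0.346
45 [-0.03  0.41 -0.06] [ 0.5478 -0.0084  0.126 ] [-1.   0.2  4.4] 0.781
70 [ 0.07  0.42 -0.01] [ 0.5478 -0.0083  0.126 ] [-0.3  0.9  5.5] 1.217
85 [ 0.11  0.39 -0.11] [ 0.5479 -0.0083  0.126 ] [-0.8  0.9  5.4] 1.481
91 [ 0.11  0.39 -0.03] [ 0.548  -0.0083  0.126 ] [ 0.1 -0.4  5.2] 1.585
turned t 27.54 p [ 0.5479 -0.0084  0.1259] F [-1.04 -0.34  5.05] o 0.499
open t 28.42 p [ 0.5475 -0.0083  0.1255] F [ 0.35 -0.71 -0.49] o 0.801
up t 29.24 p [ 0.5468 -0.0081  0.2586] F [ 0.26 -0.67 -0.4 ] o 0.803
 t 30.98 p [ 0.5   -0.008  0.26 ] F [-0.63  0.37 -0.46] o 0.802
```

View pics/locked.png

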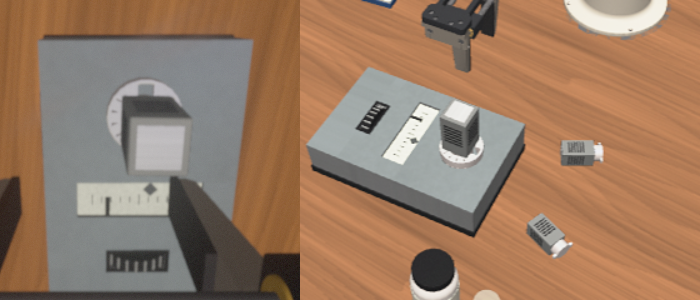

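The lamp stands locked in the collar; wrist crop (155,140), with an exposed lug gap visible at (147,90). TCP z of 0.126 means the foot is at 0.070, fully home. Next I measure the wheel, pointer and index, then roll.

```bash
cat >> h.py <<'E'
YAW=.133; PX=np.array([np.cos(YAW),np.sin(YAW),0]); PY=np.array([-np.sin(YAW),np.cos(YAW),0])
def dark(c,box,thr=None,z=.07,show=None):
    "weighted-by-darkness centroid of largest dark blob in box (u0,u1,v0,v1), cast to plane z"
    u0,u1,v0,v1=box; g=cv2.cvtColor(c['pixels'],cv2.COLOR_BGR2GRAY)[v0:v1,u0:u1]
    if thr is None: thr,_=cv2.threshold(g,0,255,cv2.THRESH_OTSU)
    m=(g<thr).astype(np.uint8); n,_,S,C=cv2.connectedComponentsWithStats(m); i=1+S[1:,4].argmax()
    p=C[i]+[u0,v0]; return p,S[i],ray(c,*p,z)
E
python3 - <<'E'
from h import *
c=dict(np.load('w2.npz')); t=dict(np.load('top0.npz'))
for n,cc,b,z,th in(('diam',c,(363,382,282,299),.07,120),('ptr',c,(322,336,299,319),.07,90),('wheel',c,(318,400,342,384),.074,70),
  ('diam',t,(385,398,244,258),.07,110),('ptr',t,(399,412,266,278),.07,100),('wheel',t,(424,448,230,272),.074,75)):
    try:
        p,S,P=dark(cc,b,th,z); print(n,p.round(1),S,P.round(4),'px',(P@PX).round(4),'py',(P@PY).round(4))
    except Exception as e: print(n,e)
E
```

```text
diam [371.3 289.6] [ 4  3 10 10 63] [ 0.5675 -0.0879  0.07  ] px 0.5508 py -0.1624
ptr [328.6 307.6] [ 6  1  3 18 39] [ 0.5261 -0.1144  0.07  ] px 0.5063 py -0.1831
wheel [359.7 360.8] [ 11  10  61  21 857] [ 0.5686 -0.1726  0.074 ] px 0.5407 py -0.2465
diam [390.9 250.5] [ 3  4  6  6 23] [ 0.5708 -0.089   0.07  ] px 0.5539 py -0.1639
ptr [404.7 271.9] [ 1  5 11  3 25] [ 0.529  -0.1141  0.07  ] px 0.5092 py -0.1832
wheel [435.9 249.7] [  2   2  21  37 440] [ 0.5712 -0.1755  0.074 ] px 0.5429 py -0.2497
```

```bash
cat >> h.py <<'E'
WT=.542*PX-.248*PY; RW=rv(PX,dn)
def stroke(d0,d1,fz=4.0):
    P=lambda d,z: WT+d*PX+[0,0,z]
    bot.line_to(P(d0,.092),max_speed=.15); bot.hold(.1); f0=bot.current_contact_force()[2]
    z=.085
    while z>.074:
        bot.line_to(P(d0,z),max_speed=.03); f=bot.current_contact_force()[2]-f0
        if f>fz: break
        z-=.001
    print('contact z',round(z,4),'F',round(f,1),np.round(bot.current_ee_pos(),4))
    bot.line_to(P(d1,z),max_speed=.05); print(' end F',np.round(bot.current_contact_force(),1),np.round(bot.current_ee_pos(),4))
    bot.line_to(P(d1,.1),max_speed=.15)
E
python3 - <<'E'
from h import *
bot.set_gripper(0.0,20)
bot.goto(WT+[0,0,.26],RW); bot.line_to(WT+[0,0,.11],max_speed=.2)
stroke(-.012,.012)
c=cam('top'); np.savez('t4.npz',**c); w=cam('wrist'); np.savez('w4.npz',**w); s=cam('scene'); np.savez('s4.npz',**s)
T=cv2.resize(c['pixels'][190:330,300:500],(400,280)); S=cv2.resize(s['pixels'][130:290,180:408],(400,280)); 
W=cv2.resize(w['pixels'],(400,300))
cv2.imwrite('pics/st.png',np.vstack([np.hstack([T,S]),np.hstack([W,np.zeros_like(W)])])); st()
E
```

```text
contact z 0.08 F 6.9 [ 0.5588 -0.1757  0.0812]
 end F [1.3 1.5 4.9] [ 0.5828 -0.1725  0.0805]
 t 36.83 p [ 0.5811 -0.1721  0.0988] F [ 0.23 -0.24 -0.81] o 0.002
```

View pics/st.png

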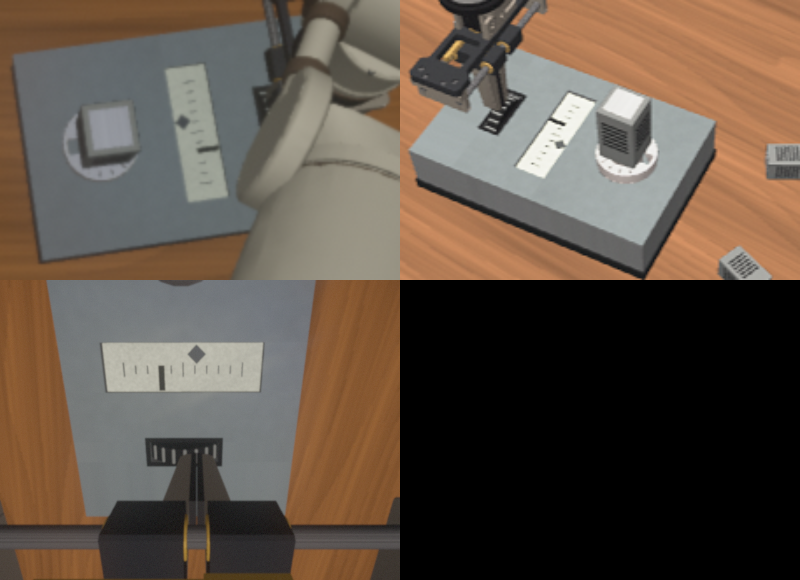

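The roll works: in the wrist view (half-scale) the pointer at (162,378) is nearer the diamond at (196,354), with both in clear sight. I'll automate the measurement and continue with strokes.

```bash
cat >> h.py <<'E'
def gap(c=None):
    c=c or cam('wrist'); g=cv2.cvtColor(c['pixels'],cv2.COLOR_BGR2GRAY)
    X={}
    for n,zc in(('d',(0,0)),('p',(0,0))): pass
    # window box projected: rows of diamond / pointer from nominal world points
    ud,vd=proj(c,.5508*PX-.1624*PY+[0,0,.07]).astype(int); up,vp=proj(c,.5508*PX-.1831*PY+[0,0,.07]).astype(int)
    bd=(ud-28,ud+28,vd-14,vd+14); bp=(up-95,up+70,vp-16,vp+16)
    pd,Sd,D=dark(c,bd,110); pp,Sp,P=dark(c,bp,90)
    print('diam',pd.round(1),Sd,'ptr',pp.round(1),Sp,'dx mm',(1e3*(D-P)@PX).round(2)); return (D-P)@PX
E
python3 - <<'E'
from h import *
gap(dict(np.load('w2.npz'))); g=gap(dict(np.load('w4.npz')))
if .02<g<.04:
    stroke(-.012,.012); g2=gap(); st()
E
```

```text
diam [371.4 289.9] [24 11 10  9 50] ptr [423.3 306.5] [ 131    0   34   32 1033] dx mm -55.83
diam [314.1 117.5] [ 18   5  25  23 342] ptr [258.4 154.5] [ 38   0   8  32 219] dx mm 29.06
contact z 0.08 F 5.7 [ 0.5585 -0.1757  0.081 ]
 end F [1.5 1.1 6.8] [ 0.5836 -0.1725  0.0815]
diam [311.7 116.2] [ 18   6  26  22 334] ptr [286.  153.4] [ 68   0   7  32 223] dx mm 13.53
 t 39.85 p [ 0.582  -0.1724  0.0997] F [-1.   -0.01 -0.05] o 0.009
```

```bash
python3 - <<'E'
from h import *
stroke(-.0105,.0104); g=gap()
if abs(g)>.0015:
    s=g*24/15.5; stroke(-s/2,s/2); g=gap()
bot.line_to(WT+[0,0,.25],max_speed=.2); bot.goto(WT-.05*PX+[0,0,.3],RW); bot.hold(.3); st()
s=cam('scene');w=cam('wrist')
cv2.imwrite('pics/fin.png',np.hstack([cv2.resize(s['pixels'],(400,300)),cv2.resize(w['pixels'][40:400,100:520],(400,300))]))
E
```

```text
contact z 0.081 F 5.3 [ 0.56   -0.1755  0.0818]
 end F [2.2 0.6 5. ] [ 0.5813 -0.1726  0.0816]
diam [316.1 116.6] [ 18   6  25  22 340] ptr [315.4 152.6] [ 94   0   6  32 180] dx mm 0.34
 t 44.12 p [ 0.5204 -0.1802  0.2984] F [0.25 0.79 0.54] o 0.005
```

View pics/fin.png

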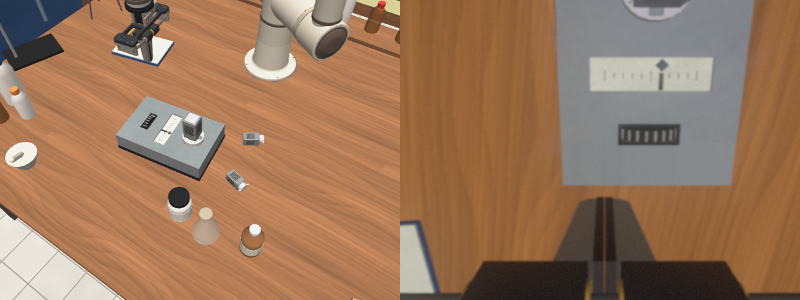

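The final view shows the pointer (661,80) directly in line with the diamond (661,65). The lamp stands upright in the collar (193,125), the bystanders are in place and the arm is clear.

```bash
python3 -c "
from h import *
bot.job_done(); st()"
```

```text
the job is handed in; nothing more can be done
the job is handed in; nothing more can be done
```

The job is done and handed in, with the clock at about 44 of 72 s; no verdict is reported.

- **Lamp upright:** I picked the largest of the three lamps off its side and stood it on its neck at about (0.46, 0.30). The cameras showed it upright and free after I let go.
- **Lamp in the mount:** I gripped it again from above and lowered it into the collar with no jam. The foot came to 0.070 m, fully home, and it turned 91° clockwise. I stopped there without feeling for the stop. After release a lug gap in the collar was exposed.
- **Pointer:** Three fingertip strokes rolled the wheel. The last wrist-camera reading put the pointer 0.3 mm from the index, and the final picture agrees.
- **Final state:** The flask, bottle and jar looked undisturbed in the last picture, though I did not measure them. The arm was clear of everything.
- **Readings that disagreed:** The scene camera's fit of the collar gave a wrong radius (53 mm instead of 36 mm), so the mount position rests mainly on the top and wrist views. A pointer-gap reading tried on an earlier image was wrong because a finger blocked the view, and I did not use it.

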